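# Slide the sample carrier round the bend into its dock and latch it

## Task

A closed glass sample jar has been left standing on the rails of the transfer track: first lift it off and stand it upright, wholly on the round blue mat. Then slide the white carrier along the track, round the bend and fully home against the stop at the far end, and after that turn the red bar knob clockwise until it clicks over and its yellow arm lies shut behind the carrier. Leave the other glassware and containers standing where they are.

Things in the scene. Friction and masses are not known exactly. Their poses are not given: they have to be found in the camera images.
- track: L-shaped aluminium guide track, fixed. Origin: centre of curvature of the bend, on the worktop. Frame in mm: the channel's centreline runs from the loading stop (-65, 180) along -y to (-65, 0), turns left on a quarter circle of radius 65 about the origin to (0, -65), then runs along +x to the dock stop (x = 73). Rails 74 wide over all, 20 high; loading stop 34 high, dock stop 44 high.
- bend_start (a point): centreline of the track, on the channel's floor (5 mm above the worktop), where the first straight ends and the bend begins: (-65, 0) mm in the track's frame. The channel is 58 mm wide between its walls; inward lips leave a slot 36 wide, 16 to 20 mm above the worktop, so the carrier is captive and cannot be lifted out.
- bend_end (a point): centreline of the track, on the channel's floor, where the bend ends and the second straight to the dock begins: (0, -65) mm in the track's frame.
- dock_home (a point): point on the channel's floor where the carrier's origin lies when it is fully home against the dock stop: (35, -65, 5) mm in the track's frame.
- carrier: white carrier, captive in the track, slides freely. Origin: centre of its underside; x along travel, to the dock. Foot 76 x 48 with round ends, 8 thick (3 to 4 mm play each side; it must turn with the bend); body 60 x 28 up to 40; on it a blue grip fin, 24 long (x), 20 wide (y), from 40 to 81; vials, 70 high, 16 thick, at x = +-21.5 mm. About 0.25 kg; starts anywhere on the first straight.
- latch (a joint): latch angle: 0 open, grows clockwise seen from above to its stop at 1.3 rad, shut. An over-centre spring holds it at either end: about 0.2 N m starts it, falling to none at 0.65 rad; beyond, it snaps over to 1.3 by itself. Shut, the yellow arm points along the track's +y across the slot, 4 mm behind the docked carrier's body; if the carrier is not home the arm strikes it.
- latch_grip (a point): centre of the red bar knob, on the latch's axis, 64.5 mm above the worktop, at (-5, -152) mm in the track's frame. Bar 60 long, 16 wide, from 48.5 to 80.5 mm above the worktop, in line with the yellow arm, i.e. lying from this point toward point latch_tip and as far the other way.
- latch_tip (a point): end of the latch's yellow arm, 100 mm from the axis, 29.5 mm above the worktop; the arm is 12 wide and 10 thick. Open, the arm points 1.3 rad counterclockwise of the track's +y, clear of the carrier's way.
- jar: closed clear glass sample jar with white screw lid, 63 mm diameter, 98 high, about 0.085 kg, stands on the rails of the second straight (its foot 20 mm above the worktop). Origin: centre of its underside, z up.
- mat: round blue mat, 100 mm diameter, 4 thick, fixed; origin: centre of its underside. It changes places with the beaker and the other jar, and may lie inside the L of the track, beyond its loading end or beyond the knob. Tall equipment stands behind, its front about 0.62 m ahead of the robot.
- jar_b: another closed glass sample jar, 63 diameter, 98 high, stands on the worktop; origin: centre of its underside. Leave it alone.
- beaker: glass beaker, 72 x 77, 92 high; origin: centre of its underside. Leave it alone.
- cup: translucent lidded sample cup, 66 x 59, 105 high, behind the knob beside the dock; origin: centre of its underside. Leave it alone.
- cup_right: another such cup, at the right; origin: centre of its underside. Leave it alone.
- petri: petri dish with lid, 60 diameter, 15 high, at the left front; origin: centre of its underside. Leave it alone.
- wash_bottle: white wash bottle with red cap and bent spout, 65 x 109, 215 high, at the left rear; origin: centre of its underside. Leave it alone.
Mind the look-alikes: they are no part of the job. What is shaped like the jar but green, purple or turquoise is not meant.

How it is judged:
On the way, in this order (a step that is already met when the one before it is completed fails the run):
1. the jar stands upright and released, wholly on the blue mat (horizontal distance between jar and mat below 0.019 m and height (world z) of jar below 0.009 m and angle between jar's own z axis and vertical below 0.08 rad and contact force between jar and the fingers below 0.05 N), for 0.2 s.
2. the carrier is fully home in the dock, the latch still open (x of carrier in the frame of track above 0.0305 m and value of joint latch below 0.5 rad), for 0.1 s.
3. the latch has clicked over and is shut (value of joint latch above 1.2 rad), for 0.2 s.
At the end, for the whole second after the job is handed in: The jar stands upright (within 0.08 rad) and released on the mat, its centre within 19 mm of the mat's; the carrier is home in the dock (within 4.5 mm of the stop); the latch is shut behind it (over 1.2 rad); jar and carrier are at rest (all of step 1 and x of carrier in the frame of track above 0.0305 m and value of joint latch above 1.2 rad and linear speed of each of carrier, jar below 0.02 m/s); the robot touches nothing.
It fails at once if the jar was knocked over (angle between jar's own z axis and vertical above 0.6 rad).
It fails at once if another vessel was shifted more than 25 mm or knocked over (distance of any of jar_b, beaker, cup, cup_right, petri, wash_bottle from where it was at the start of the episode above 0.025 m or angle between any of jar_b, beaker, cup, cup_right, petri, wash_bottle's own z axis and vertical above 0.5 rad).
It also fails if it takes over 69 s, if anything falls off the work surface, if the arm or the gripper's body presses on something with over 40 N, if the wrist force passes 120 N, or if a joint passes its speed limit or range.

## Robot

A 7-joint arm with a two-finger parallel gripper is mounted at the origin on a cart in front of the work surface, level with it; the furniture and walls round the work are solid. World frame = base frame: x ahead of the robot, y to its left, z up, the work surface at z = 0. Lengths are in m, angles in rad, forces in N, time in s.
With the tool pointing down it reaches from about 0.425 to 0.95 m from the base axis. Payload 4.7 kg.
Tool frame: the origin (TCP) lies midway between the tips of the shut fingers; the grasp point (between the pads) lies 19 mm behind it; z points along the fingers, y is the line along which they close (so a half turn about z gives the same grasp; the last joint's range is limited). The gripper opens to 87 mm and grips with 3 to 60 N. Pads are 19 mm wide; open, the fingers measure 117 mm over their backs; the gripper's body (75 mm by 190 mm) begins 51 mm behind the grasp point.
Start: joints at [-1.378, 0.469, -0.049, 1.532, 0.024, 1.141, -0.082], TCP at [0.148, 0.658, 0.223] pointing down, gripper open.
Joint ranges: [-2.59, 2.59], [-0.33, 1.99], [-1.39, 1.29], [0.1, 2.45], [-1.04, 4.18], [0.21, 1.99], [-2.66, 2.66]. Speed limits (rad/s): [2.57, 2.57, 3.14, 3.14, 3.14, 3.14, 3.14].

## Interface

Orientations are given as [roll, pitch, yaw] about the fixed x, y, z axes, in that order (R = Rz(yaw) Ry(pitch) Rx(roll)).
In Python, from station import telemetry, capture, order, finder gives the robot as it stands.
- The arm moves only by the tool drive_tool, never from a script. Its argument "rows" is a list of rows, each an object with "gripper": the opening, from -1 (shut) to 1 (fully open); "delta_pos": the shift along the tool's x, y, z scaled (see below), a list of three; "rot": the turn, a rotation vector about the tool's x, y, z scaled (see below), a list of three. In form: [{"gripper": gripper, "delta_pos": [tx, ty, tz], "rot": [wx, wy, wz]}, ...]. A call has 1 to 8 rows; each row is the pose to reach, as a shift and turn from the pose commanded when the call began, along the tool's axes at that moment; what a row does not reach only later rows make up. The controller multiplies each number of a shift by 300 mm and each number of a turn by 90 degrees. A row lasts 1/10 s, in which the tool goes at most 50 mm and 8.59 degrees, less where a joint would pass 70% of its speed; a pose out of reach is approached as far as the arm can. A call with a number of a shift or a turn outside -1 to 1 is refused whole. A call with a gripper value outside its range is refused whole. The fingers move at their own pace and stop on an object; the grip force is fixed at half the most. Time passes only in rows, so rows that repeat a pose let the fingers close. It gives the time, the measured TCP pose, the force, the opening and the grip force at its end, in the units of the state.
- telemetry.sense(): the state, without advancing time (a new reading comes with each control period).
- capture(name): name is "scene" or "top" or "wrist"; returns a dict with "img" (384x512x3 uint8, red, green, blue), "vertical_fov" (degrees; the focal length in pixels is half the picture's height over the tangent of half this angle, whatever the lens; pixels are square), "cx", "cy" (the principal point, pixels), "D" ([k1, k2, p1, p2, k3] as OpenCV has them; the pictures are not rectified), "rvec" (rotation vector, rad) and "tvec" (3), from world to camera coordinates, as OpenCV has them; the wrist camera has in their place "mount" (4x4, takes a point from camera to tool coordinates, whose origin is the TCP and whose axes are the flange's). Camera axes: x right, y down, z forward; pixel columns grow to the right and rows downward; lengths in m; the calibration is good to about 2 mm. A picture is of the moment at which its call begins: read the wrist's pose just before it. There is no depth.
- order.close_job(): hands the job in; it is judged then, once.
Trained networks look in a picture, given as the dict that the camera call returned (one of the last four; its "shot" number tells which), for a name from the list of things; names that differ only in an ending like _2 or _b are one class to them, and where a whole thing is asked for, a point or a joint stands for the part that bears it (a point fixed in the world has none). Each returns a list of dicts, best first, with "conf" (0 to 1); they miss things now and then, are a little off and sometimes report something else, mostly with a low value. They report only what shows in the picture. A call takes as long as a camera call. They do not tell look-alikes from the thing itself.
- finder.masks_of(query, picture): "pixels" (384x512 bool, what is visible of it) and "at" ([column, row] as shares, 0 to 1, of the picture: columns of its width, rows of its height, amid what is visible of it).
- finder.landmark_of(query, picture): "at" ([column, row] as shares, 0 to 1, of the picture: columns of its width, rows of its height: a listed point, or the origin of a listed thing).
The state is a dict: "time_s": time; "joint_pos": joint angles; "joint_vel": joint speeds; "tau": joint torques, N m; "ee_pos": TCP position; "ee_rot": TCP orientation; "wrist_force": force on the tool from outside, world axes, zero at the start; "ft_torque": the same for the moment, N m; "opening": finger opening in m; "grip_force": force on a finger pad.
Only numpy, scipy, OpenCV 4.12 (cv2) and the standard library are available. Lean on these libraries where they do the work, as an engineer would, in place of code of your own. Each camera call takes 0.05 s, during which the arm holds its last target. There are 200 camera calls.

## Working session

There is one attempt and no reset: what is moved stays moved. The work goes in short steps, Python scripts to look and compute and a tool call to move; the robot and the scene stay as the last step left them, time stands still between calls to the robot, and variables do not carry over. Pictures are saved under pics/ and viewed, at most 10 in all, crops included, and the job is handed in when it is done.

Besides the shell and the picture viewer there is one more tool, called after "Call:" as a command line: name --argument value ..., lists and objects as JSON in quotes. drive_tool: Moves the arm, as the interface text tells. Its arguments: {"type":"object","properties":{"rows":{"type":"array"}},"required":["rows"]}

```bash
mkdir -p pics; ls; cat > h.py <<'E'
import numpy as np, cv2
from scipy.spatial.transform import Rotation as R
from station import telemetry, capture, order, finder
def K(c):
    f=c["img"].shape[0]/2/np.tan(np.radians(c["vertical_fov"])/2)
    return np.array([[f,0,c["cx"]],[0,f,c["cy"]],[0,0,1.]])
def ext(c,s=None):
    """camera rotation cam->world and centre"""
    if "mount" in c:
        s=s or telemetry.sense()
        M=np.array(c["mount"]); Rt=R.from_euler("xyz",s["ee_rot"]).as_matrix()
        return Rt@M[:3,:3], Rt@M[:3,3]+np.array(s["ee_pos"])
    r=cv2.Rodrigues(np.array(c["rvec"],float))[0]
    return r.T, -r.T@np.array(c["tvec"],float).ravel()
def topt(c,px,z,s=None):
    Rc,o=ext(c,s)
    u=cv2.undistortPoints(np.array([[px]],float),K(c),np.array(c["D"],float))[0,0]
    d=Rc@np.array([u[0],u[1],1]); return o+d*(z-o[2])/d[2]
def proj(c,P,s=None):
    Rc,o=ext(c,s); P=np.atleast_2d(P)
    rv=cv2.Rodrigues(Rc.T)[0]; return cv2.projectPoints(P.astype(float),rv,-Rc.T@o,K(c),np.array(c["D"],float))[0][:,0]
def save(c,n,scale=1.5):
    cv2.imwrite(f"pics/{n}.png",cv2.resize(c["img"][:,:,::-1],None,fx=scale,fy=scale,interpolation=cv2.INTER_CUBIC))
E
python3 - <<'E'
from h import *
s=telemetry.sense(); print(s["ee_pos"],s["ee_rot"],s["time_s"])
hz=dict(track=0,bend_start=.005,bend_end=.005,dock_home=.005,carrier=.005,latch_grip=.0645,latch_tip=.0295,jar=.02,mat=0,beaker=0,cup=0,petri=0,wash_bottle=0)
for n in ("top","scene"):
    c=capture(n); save(c,n); print(n,ext(c)[1].round(3))
    for q,z in hz.items():
        for r in finder.landmark_of(q,c)[:4]:
            p=np.array(r["at"])*[512,384]; print(q,round(r["conf"],2),p.round(0),topt(c,p,z)[:2].round(4), topt(c,p,0)[:2].round(3) if q=="jar" else "")
E
```

```text
pics
[0.14830688 0.65789518 0.22151638] [-3.13968336e+00  5.61210576e-05  2.91990479e+00] 0.0
top [0.019 0.043 1.571]
track 0.86 [234. 198.] [0.483  0.0862] 
bend_start 0.9 [232. 214.] [0.4183 0.0985] 
bend_end 0.7 [249. 198.] [0.4771 0.0263] 
dock_home 0.9 [254. 191.] [5.011e-01 5.000e-04] 
carrier 0.62 [203. 203.] [0.471  0.2079] 
carrier 0.54 [149. 183.] [0.579 0.425] 
latch_grip 0.67 [268. 201.] [ 0.44   -0.0461] 
latch_grip 0.47 [202. 205.] [0.4469 0.2071] 
latch_grip 0.17 [130. 229.] [0.378  0.4888] 
latch_tip 0.74 [256. 227.] [0.3479 0.0076] 
latch_tip 0.24 [230. 213.] [0.4135 0.1049] 
jar 0.84 [340. 204.] [ 0.4128 -0.3315] [ 0.418 -0.336]
jar 0.76 [361. 190.] [ 0.4616 -0.4257] [ 0.467 -0.432]
jar 0.64 [251. 196.] [0.4765 0.0172] [0.482 0.017]
jar 0.59 [328. 184.] [ 0.4973 -0.2945] [ 0.504 -0.299]
mat 0.61 [169. 201.] [0.4954 0.3448] 
beaker 0.92 [300. 201.] [ 0.4462 -0.1765] 
beaker 0.44 [251. 191.] [0.5075 0.0152] 
cup 0.78 [275. 185.] [ 0.5213 -0.0846] 
cup 0.55 [231. 213.] [0.4206 0.1008] 
petri 0.65 [131. 227.] [0.4014 0.5009] 
petri 0.62 [247. 198.] [0.4763 0.0323] 
wash
[... 337 characters left out ...]
59 [233. 239.] [0.4605 0.2117] 
latch_grip 0.61 [267. 184.] [ 0.4417 -0.0525] 
latch_tip 0.6 [282. 208.] [0.3435 0.0077] 
jar 0.89 [227. 219.] [0.521  0.1462] [0.529 0.134]
jar 0.65 [277. 145.] [ 0.5105 -0.3115] [ 0.518 -0.33 ]
jar 0.55 [299. 150.] [ 0.4106 -0.3299] [ 0.417 -0.349]
jar 0.53 [300. 135.] [ 0.4426 -0.4201] [ 0.449 -0.44 ]
mat 0.65 [205. 264.] [0.5047 0.3504] 
mat 0.38 [242. 215.] [0.4818 0.0935] 
mat 0.17 [272. 185.] [ 0.4417 -0.106 ] 
beaker 0.55 [274. 175.] [ 0.4563 -0.1563] 
beaker 0.51 [204. 264.] [0.507  0.3524] 
cup 0.63 [177. 277.] [0.5706 0.443 ] 
cup 0.56 [257. 182.] [ 0.5079 -0.0928] 
petri 0.73 [208. 311.] [0.4022 0.5037] 
wash_bottle 0.96 [176. 275.] [0.5773 0.4385]
```

```bash
python3 - <<'E'
import cv2
t=cv2.imread("pics/top.png"); 
a=cv2.resize(t[225:375,165:565],None,fx=2,fy=2,interpolation=cv2.INTER_CUBIC)
s=cv2.imread("pics/scene.png"); b=cv2.resize(s[190:490,230:480],None,fx=2,fy=2,interpolation=cv2.INTER_CUBIC)
cv2.imwrite("pics/topc.png",a); cv2.imwrite("pics/scenec.png",b)
E
```

```text
(no output)
```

View pics/topc.png

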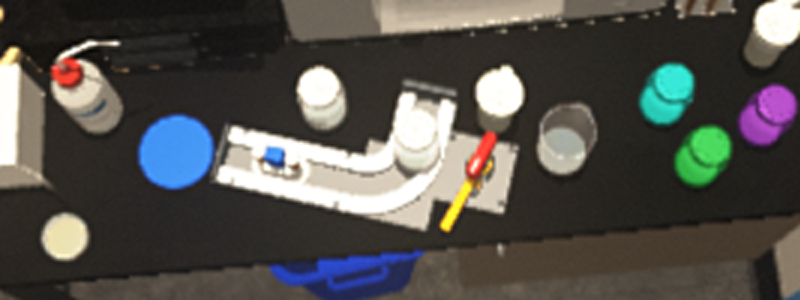

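View pics/scenec.png

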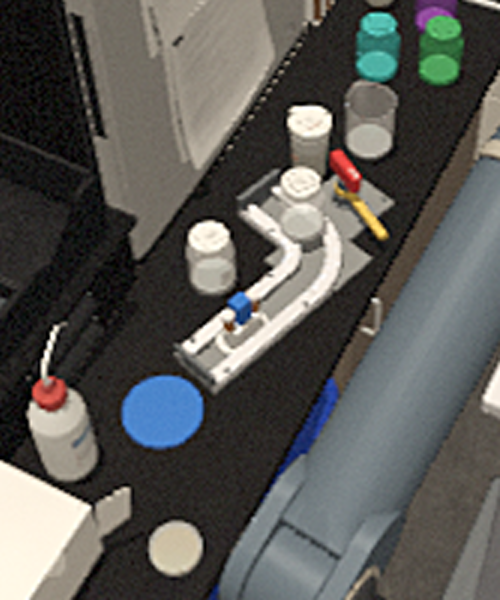

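Top crop: the blue mat is beyond the loading end at crop (175,152). The jar stands on the second straight at (418,138), and the carrier with its blue fin is at (275,157). The knob and yellow arm are at (480,155) and (455,205). Clear jar_b is inside the L at (320,97), and the beaker is at (567,140). The scene crop agrees. Next I'll take a closer look with the wrist camera.

```bash
cat >> h.py <<'E'
def plan(pos,ang,s=None,tilt=None):
    """shift/rot numbers to bring TCP to pos, tool down, tool y at world angle ang (deg)"""
    s=s or telemetry.sense(); R0=R.from_euler("xyz",s["ee_rot"])
    a=np.radians(ang); y=np.array([np.cos(a),np.sin(a),0]); z=np.array([0,0,-1.]); x=np.cross(y,z)
    R1=R.from_matrix(np.array([x,y,z]).T)
    d=R0.inv().apply(np.array(pos)-s["ee_pos"]); w=(R0.inv()*R1).as_rotvec()
    print("delta_pos",(d/.3).round(3),"rot",(w/(np.pi/2)).round(3),"rows>=",int(np.ceil(max(np.linalg.norm(d)/.05,np.degrees(np.linalg.norm(w))/8.59))))
E
python3 - <<'E'
from h import *
c=capture("wrist"); print(np.array(c["mount"]).round(3),c["vertical_fov"])
plan((.30,.42,.38),40); plan((.44,.12,.38),0)
E
```

```text
[[ 0.    -0.956 -0.294  0.082]
 [ 1.     0.001 -0.001  0.001]
 [ 0.001 -0.294  0.956 -0.163]
 [ 0.     0.     0.     1.   ]] 60.676677862939975
delta_pos [-0.668 -0.664 -0.525] rot [ 0.    -0.     0.414] rows>= 7
delta_pos [-1.343 -1.537 -0.525] rot [ 0.    -0.     0.859] rows>= 13
```

Call:
drive_tool --rows '[{"gripper": 1, "delta_pos": [-0.1, -0.1, -0.3], "rot": [0, 0, 0.06]}, {"gripper": 1, "delta_pos": [-0.25, -0.25, -0.525], "rot": [0, 0, 0.14]}, {"gripper": 1, "delta_pos": [-0.668, -0.664, -0.525], "rot": [0, 0, 0.414]}, {"gripper": 1, "delta_pos": [-0.668, -0.664, -0.525], "rot": [0, 0, 0.414]}, {"gripper": 1, "delta_pos": [-0.668, -0.664, -0.525], "rot": [0, 0, 0.414]}, {"gripper": 1, "delta_pos": [-0.668, -0.664, -0.525], "rot": [0, 0, 0.414]}, {"gripper": 1, "delta_pos": [-0.668, -0.664, -0.525], "rot": [0, 0, 0.414]}, {"gripper": 1, "delta_pos": [-0.668, -0.664, -0.525], "rot": [0, 0, 0.414]}]'

```text
time_s: 2.25
ee_pos: [0.3052, 0.4154, 0.3831]
ee_rot: [3.136, 0.0, 2.259]
wrist_force: [-0.0, 1.1, 0.9]
opening: 0.0868
grip_force: 0.0
```

```bash
python3 -c "
from h import *
plan((.46,.17,.40),-10)"
```

```text
delta_pos [-0.96  -0.121 -0.057] rot [ 0.003 -0.001  0.549] rows>= 6
```

Call:
drive_tool --rows '[{"gripper": 1, "delta_pos": [-0.96, -0.121, -0.057], "rot": [0, 0, 0.549]}, {"gripper": 1, "delta_pos": [-0.96, -0.121, -0.057], "rot": [0, 0, 0.549]}, {"gripper": 1, "delta_pos": [-0.96, -0.121, -0.057], "rot": [0, 0, 0.549]}, {"gripper": 1, "delta_pos": [-0.96, -0.121, -0.057], "rot": [0, 0, 0.549]}, {"gripper": 1, "delta_pos": [-0.96, -0.121, -0.057], "rot": [0, 0, 0.549]}, {"gripper": 1, "delta_pos": [-0.96, -0.121, -0.057], "rot": [0, 0, 0.549]}, {"gripper": 1, "delta_pos": [-0.96, -0.121, -0.057], "rot": [0, 0, 0.549]}, {"gripper": 1, "delta_pos": [-0.96, -0.121, -0.057], "rot": [0, 0, 0.549]}]'

```text
time_s: 3.05
ee_pos: [0.4577, 0.1763, 0.3971]
ee_rot: [-3.141, -0.001, 1.406]
wrist_force: [-0.2, 0.6, 0.4]
opening: 0.0872
grip_force: 0.0
```

```bash
cat > look.py <<'E'
from h import *
import sys
s=telemetry.sense(); print(s["ee_pos"].round(4),s["ee_rot"].round(3),s["time_s"])
hz=dict(track=0,bend_start=.005,bend_end=.005,dock_home=.005,carrier=.005,latch_grip=.0645,latch_tip=.0295,jar=.02,mat=0,beaker=0,cup=0)
c=capture("wrist"); save(c,sys.argv[1])
import pickle; pickle.dump((c,s),open(f"pics/{sys.argv[1]}.pkl","wb"))
for q,z in hz.items():
    for r in finder.landmark_of(q,c)[:3]:
        p=np.array(r["at"])*[512,384]; print(q,round(r["conf"],2),p.round(0),topt(c,p,z,s)[:2].round(4))
E
python3 look.py w1
```

```text
[0.4577 0.1763 0.3971] [-3.141e+00 -1.000e-03  1.406e+00] 3.05
track 0.82 [284. 179.] [0.4893 0.0887]
bend_start 0.69 [246. 172.] [0.4254 0.1141]
bend_start 0.47 [280. 215.] [0.4719 0.0239]
bend_end 0.83 [278. 211.] [0.4689 0.0314]
dock_home 0.73 [298. 217.] [0.5036 0.0141]
carrier 0.83 [257. 114.] [0.4603 0.2091]
latch_grip 0.88 [268. 274.] [ 0.4346 -0.0563]
latch_tip 0.63 [214. 242.] [0.3479 0.0019]
jar 0.79 [276. 217.] [0.4639 0.0273]
jar 0.72 [308. 141.] [0.5363 0.1533]
mat 0.67 [270.  20.] [0.504  0.3474]
beaker 0.98 [286. 300.] [ 0.4581 -0.1627]
cup 0.69 [310. 260.] [ 0.5161 -0.0811]
cup 0.35 [275. 216.] [0.4631 0.0219]
```

View pics/w1.png

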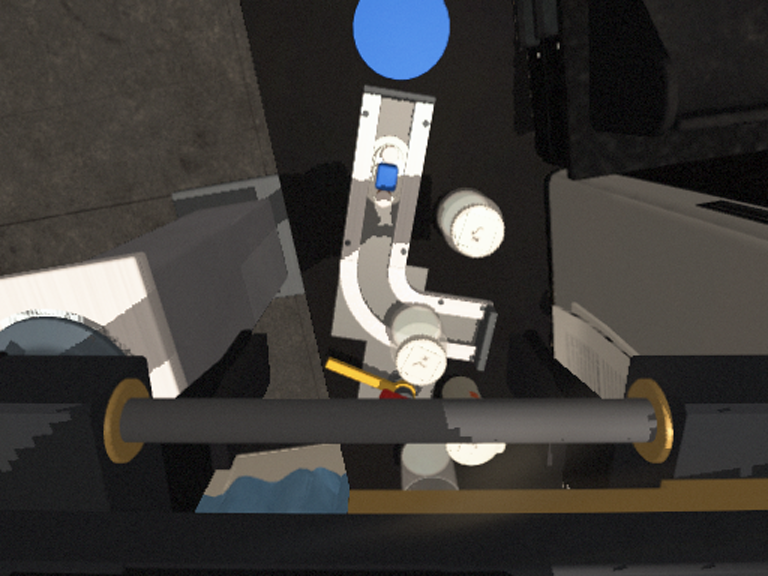

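The wrist view is good: mat at the top (402,30), track with carrier fin at (386,176), jar lid at (420,360), yellow arm at (365,377), and jar_b at (472,228). Now I'll fit the track pose to the rail edges and the mat to its outline, and take the jar from its lid and base.

```bash
cat > fit.py <<'E'
from h import *
import pickle,sys
from scipy.optimize import minimize
from scipy.ndimage import map_coordinates
c,s=pickle.load(open("pics/w1.pkl","rb")); g=cv2.GaussianBlur(c["img"],(0,0),.7).astype(float).min(axis=2)
def off(d):  # curve at offset d (left positive, toward bend centre)
    t=np.arange(0,.175,.004); a=np.linspace(np.pi,1.5*np.pi,25); u=np.arange(0,.066,.004)
    return np.vstack([np.c_[-.065+d+0*t,t],np.c_[(.065-d)*np.cos(a),(.065-d)*np.sin(a)],np.c_[u,-.065+d+0*u]])
def world(p,P,z):
    r=np.array([[np.cos(p[2]),-np.sin(p[2])],[np.sin(p[2]),np.cos(p[2])]]); return np.c_[P@r.T+p[:2],np.full(len(P),z)]
def val(p,d):
    q=proj(c,world(p,off(d),.02),s); return map_coordinates(g,[q[:,1],q[:,0]],order=1,mode="nearest")
def cost(p):
    e=0
    for sg in(-1,1):
        for i,o in((.0350,.0390),(.020,.016)):
            e-=np.clip(val(p,sg*i)-val(p,sg*o),-60,120).mean()
    return e
best=None
for x in(-.008,0,.008):
  for y in(-.01,0,.01):
    for a in(-.25,-.19,-.13):
      r=minimize(cost,[.486+x,.087+y,a],method="Nelder-Mead",options=dict(initial_simplex=np.array([[.486+x,.087+y,a]]*4)+np.vstack([np.zeros(3),np.diag([.005,.005,.04])])))
      if best is None or r.fun<best.fun: best=r
p=best.x; print("track",p.round(4),best.fun)
# y along straight is weak: rely on bend.
hsv=cv2.cvtColor(c["img"],cv2.COLOR_RGB2HSV)
m=(cv2.inRange(hsv,(100,120,120),(125,255,255))>0)
n,l,st,ce=cv2.connectedComponentsWithStats(m.astype(np.uint8))
for k in range(1,n):
    if st[k,4]>40:
        print("blue",st[k],ce[k].round(1),"z.004",topt(c,ce[k],.004,s).round(4),"z.085",topt(c,ce[k],.086,s).round(4))
pts={n:world(p,np.array([q]),z)[0] for n,q,z in(("bend_start",(-.065,0),.005),("bend_end",(0,-.065),.005),("dock",(.035,-.065),.005),("knob",(-.005,-.152),.0645),("stop",(.073,-.065),.044))}
for k,v in pts.items(): print(k,v.round(4))
im=cv2.resize(c["img"][:,:,::-1],None,fx=3,fy=3,interpolation=cv2.INTER_CUBIC)
for d in(-.037,-.018,.018,.037): cv2.polylines(im,[((proj(c,world(p,off(d),.02),s)+.5)*3).astype(int)],False,(0,0,255),1)
for v in pts.values(): cv2.circle(im,tuple(((proj(c,v,s)[0]+.5)*3).astype(int)),3,(0,255,0),-1)
# mat outline and jar lid
a=np.linspace(0,2*np.pi,60)
cv2.imwrite("pics/fit.png",im[0:860,580:1080][:840])
np.save("track.npy",p)
E
python3 fit.py
```

```text
track [ 0.4905  0.09   -0.3218] -296.79786046778764
blue [ 235    0   65   53 2898] [267.1  23.4] z.004 [0.4984 0.3429 0.004 ] z.085 [0.4943 0.3302 0.086 ]
blue [250 110  15  15 190] [257.3 117.2] z.004 [0.4598 0.2035 0.004 ] z.085 [0.4614 0.2114 0.086 ]
bend_start [0.4288 0.1106 0.005 ]
bend_end [0.4699 0.0283 0.005 ]
dock [0.5031 0.0173 0.005 ]
knob [ 0.4377 -0.0526  0.0645]
stop [0.5392 0.0053 0.044 ]
```

```bash
python3 - <<'E'
import cv2
i=cv2.imread("pics/fit.png"); cv2.imwrite("pics/fitv.png",i[220:800])
E
```

```text
(no output)
```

View pics/fitv.png

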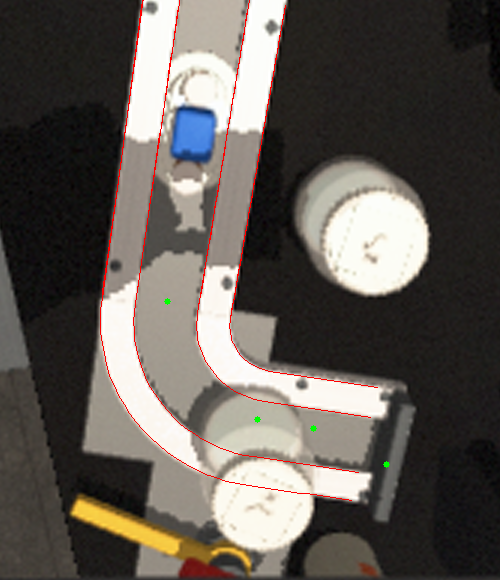

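The fit lies on the rails: track at (0.4905, 0.090), yaw -0.322. Now the mat circle and the jar lid.

```bash
python3 - <<'E'
from h import *
import pickle
from scipy.optimize import least_squares
c,s=pickle.load(open("pics/w1.pkl","rb"))
hsv=cv2.cvtColor(c["img"],cv2.COLOR_RGB2HSV)
m=cv2.inRange(hsv,(100,120,120),(125,255,255)); m[60:]=0
k=max(cv2.findContours(m,0,cv2.CHAIN_APPROX_NONE)[0],key=len)[:,0]; k=k[k[:,1]>2]
P=np.array([topt(c,q,.004,s)[:2] for q in k])
r=least_squares(lambda v:np.hypot(*(P-v[:2]).T)-v[2],[.498,.343,.05]); print("mat",r.x.round(4),abs(r.fun).max().round(4))
for z in (.118,.112):print("jar lid px",topt(c,(281,241),z,s).round(4))
g=c["img"].min(axis=2); lm=np.zeros_like(g); cv2.circle(lm,(281,241),22,255,-1)
q=cv2.inRange(c["img"],(190,190,170),(255,255,255))&lm
e=cv2.HoughCircles(cv2.resize(g[205:275,250:310],None,fx=4,fy=4,interpolation=cv2.INTER_CUBIC),cv2.HOUGH_GRADIENT,1.5,200,param1=120,param2=15,minRadius=50,maxRadius=90)
if e is not None:
    u,v,rr=e[0,0]; px=((u+.5)/4-.5+250,(v+.5)/4-.5+205); print("hough",px,rr/4,topt(c,px,.118,s).round(4), "edge",topt(c,(px[0]+rr/4,px[1]),.118,s).round(4))
for r in finder.masks_of("jar",c)[:3]: 
    ys,xs=np.nonzero(r["pixels"]); print(r["conf"],xs.min(),xs.max(),ys.min(),ys.max())
    # fit: project cylinder silhouettes
    mk=r["pixels"]
    def iou(v):
        a=np.linspace(0,2*np.pi,40); z0=.02 if ys.max()>220 else 0
        pts=np.vstack([np.c_[v[0]+.0315*np.cos(a),v[1]+.0315*np.sin(a),0*a+z] for z in(z0,z0+.078)]+[np.c_[v[0]+.028*np.cos(a),v[1]+.028*np.sin(a),0*a+z0+.098]])
        h=cv2.convexHull((proj(c,pts,s)*16).round().astype(np.int32)); b=np.zeros(mk.shape,np.uint8); cv2.fillConvexPoly(b,h,1,shift=4); b=b>0
        return -(b&mk).sum()/(b|mk).sum()
    from scipy.optimize import minimize
    x0=topt(c,np.array(r["at"])*[512,384],.06,s)[:2]
    o=minimize(iou,x0,method="Nelder-Mead",options=dict(initial_simplex=[x0,x0+[.01,0],x0+[0,.01]])); print("cyl",o.x.round(4),o.fun)
E
```

```text
mat [0.4996 0.3498 0.0492] 0.0009
jar lid px [0.467  0.0295 0.118 ]
jar lid px [0.4669 0.0264 0.112 ]
hough (np.float32(279.8125), np.float32(239.6875)) 17.3 [0.4656 0.0319 0.118 ] edge [0.491  0.0277 0.118 ]
0.83 291 335 125 170
cyl [0.5388 0.1493] -0.874377421140011
0.63 260 298 201 255
cyl [0.4673 0.0305] -0.8792676892627412
```

```bash
python3 -c "
from h import *
plan((.467,.030,.19),-45)"
```

```text
delta_pos [-0.476  0.11   0.69 ] rot [-0.    -0.     0.396] rows>= 6
```

Call:
drive_tool --rows '[{"gripper": 1, "delta_pos": [-0.476, 0.11, 0.69], "rot": [0, 0, 0.396]}, {"gripper": 1, "delta_pos": [-0.476, 0.11, 0.69], "rot": [0, 0, 0.396]}, {"gripper": 1, "delta_pos": [-0.476, 0.11, 0.69], "rot": [0, 0, 0.396]}, {"gripper": 1, "delta_pos": [-0.476, 0.11, 0.69], "rot": [0, 0, 0.396]}, {"gripper": 1, "delta_pos": [-0.476, 0.11, 0.69], "rot": [0, 0, 0.396]}, {"gripper": 1, "delta_pos": [-0.476, 0.11, 0.69], "rot": [0, 0, 0.396]}, {"gripper": 1, "delta_pos": [-0.476, 0.11, 0.69], "rot": [0, 0, 0.396]}, {"gripper": 1, "delta_pos": [-0.476, 0.11, 0.69], "rot": [0, 0, 0.396]}]'

```text
time_s: 4.5
ee_pos: [0.4682, 0.0312, 0.1914]
ee_rot: [3.141, -0.003, 0.787]
wrist_force: [0.7, -0.1, 0.0]
opening: 0.0873
grip_force: 0.0
```

```bash
python3 -c "
from h import *
plan((.467,.030,.059),-45)
s=telemetry.sense(); print(s['joint_pos'].round(2))
c=capture('wrist'); save(c,'w2')
for q,z in (('latch_grip',.0645),('latch_tip',.0295)):
    for r in finder.landmark_of(q,c)[:2]:
        p=np.array(r['at'])*[512,384]; print(q,r['conf'],p,topt(c,p,z,s).round(4))
for r in finder.masks_of('jar',c)[:3]: print(r['conf'],np.array(r['at'])*[512,384],topt(c,np.array(r['at'])*[512,384],.08,s).round(4))
print(proj(c,[.467,.03,.118],s))
"
```

```text
delta_pos [-0.007 -0.     0.441] rot [ 0.001 -0.002  0.001] rows>= 3
[-0.7   0.18  0.62  2.07 -0.13  0.93 -0.79]
latch_grip 0.67 [294.7072 258.0096] [ 0.4335 -0.0539  0.0645]
latch_tip 0.67 [202.7008 255.8976] [0.3518 0.0031 0.0295]
latch_tip 0.58 [175.7184 131.2896] [0.4353 0.1149 0.0295]
0.92 [260.7104 183.0144] [0.4676 0.0287 0.08  ]
0.65 [220.416   25.3056] [0.5347 0.1402 0.08  ]
[[259.39670326 196.86412263]]
```

View pics/w2.png

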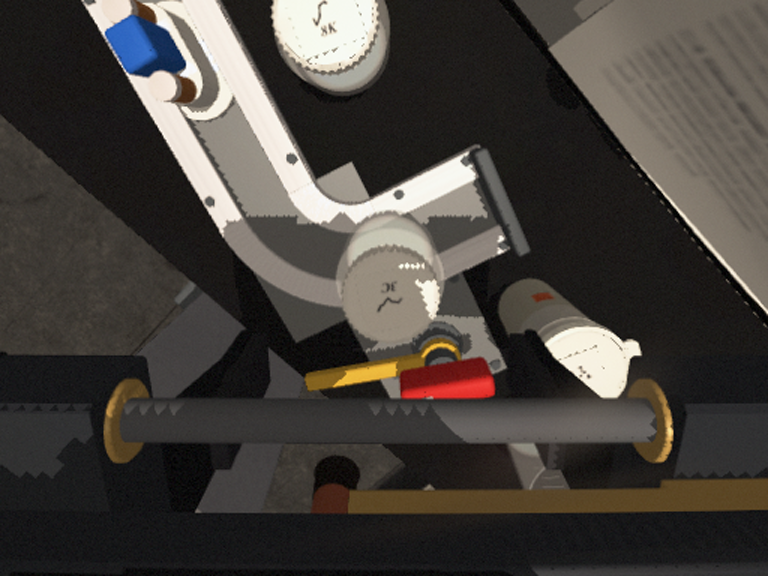

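The jar lid is at displayed (390,295), i.e. pixel (260,196.7). That is within 1 px of my prediction for (0.467, 0.030). Descending.

Call:
drive_tool --rows '[{"gripper": 1, "delta_pos": [-0.007, 0, 0.15], "rot": [0, 0, 0]}, {"gripper": 1, "delta_pos": [-0.007, 0, 0.3], "rot": [0, 0, 0]}, {"gripper": 1, "delta_pos": [-0.007, 0, 0.4], "rot": [0, 0, 0]}, {"gripper": 1, "delta_pos": [-0.007, 0, 0.441], "rot": [0, 0, 0]}, {"gripper": 1, "delta_pos": [-0.007, 0, 0.441], "rot": [0, 0, 0]}, {"gripper": 1, "delta_pos": [-0.007, 0, 0.441], "rot": [0, 0, 0]}]'

```text
time_s: 5.3
ee_pos: [0.4667, 0.0287, 0.059]
ee_rot: [3.14, -0.002, 0.785]
wrist_force: [-0.0, 0.5, 0.6]
opening: 0.0868
grip_force: 0.0
```

Call:
drive_tool --rows '[{"gripper": -1, "delta_pos": [0, 0, 0], "rot": [0, 0, 0]}, {"gripper": -1, "delta_pos": [0, 0, 0], "rot": [0, 0, 0]}, {"gripper": -1, "delta_pos": [0, 0, 0], "rot": [0, 0, 0]}, {"gripper": -1, "delta_pos": [0, 0, 0], "rot": [0, 0, 0]}, {"gripper": -1, "delta_pos": [0, 0, 0], "rot": [0, 0, 0]}, {"gripper": -1, "delta_pos": [0, 0, 0], "rot": [0, 0, 0]}, {"gripper": -1, "delta_pos": [0, 0, 0], "rot": [0, 0, 0]}, {"gripper": -1, "delta_pos": [0, 0, 0], "rot": [0, 0, 0]}]'

```text
time_s: 6.1
ee_pos: [0.4658, 0.0286, 0.0583]
ee_rot: [3.142, -0.001, 0.785]
wrist_force: [-0.4, 0.5, 6.0]
opening: 0.0623
grip_force: 30.0
```

```bash
python3 -c "
from h import *
plan((.467,.030,.19),-45);plan((.4996,.3498,.19),-45)"
```

```text
delta_pos [ 0.007 -0.    -0.439] rot [ 0.    -0.001 -0.   ] rows>= 3
delta_pos [ 0.837 -0.678 -0.438] rot [ 0.    -0.001 -0.   ] rows>= 7
```

Call:
drive_tool --rows '[{"gripper": -1, "delta_pos": [0, 0, -0.08], "rot": [0, 0, 0]}, {"gripper": -1, "delta_pos": [0, 0, -0.2], "rot": [0, 0, 0]}, {"gripper": -1, "delta_pos": [0, 0, -0.34], "rot": [0, 0, 0]}, {"gripper": -1, "delta_pos": [0, 0, -0.44], "rot": [0, 0, 0]}, {"gripper": -1, "delta_pos": [0.06, -0.05, -0.44], "rot": [0, 0, 0]}, {"gripper": -1, "delta_pos": [0.15, -0.12, -0.44], "rot": [0, 0, 0]}, {"gripper": -1, "delta_pos": [0.25, -0.2, -0.44], "rot": [0, 0, 0]}, {"gripper": -1, "delta_pos": [0.35, -0.28, -0.44], "rot": [0, 0, 0]}]'

```text
time_s: 6.9
ee_pos: [0.48, 0.1632, 0.1897]
ee_rot: [-3.141, 0.0, 0.784]
wrist_force: [0.4, -0.5, -0.9]
opening: 0.0621
grip_force: 30.0
```

```bash
python3 -c "
from h import *
plan((.4996,.3498,.19),-45)
plan((.4996,.3498,.07),-45)"
```

```text
delta_pos [ 0.486 -0.394 -0.001] rot [-0.     0.    -0.001] rows>= 4
delta_pos [ 0.486 -0.394  0.399] rot [-0.     0.    -0.001] rows>= 5
```

Call:
drive_tool --rows '[{"gripper": -1, "delta_pos": [0.11, -0.09, 0], "rot": [0, 0, 0]}, {"gripper": -1, "delta_pos": [0.22, -0.18, 0], "rot": [0, 0, 0]}, {"gripper": -1, "delta_pos": [0.33, -0.27, 0], "rot": [0, 0, 0]}, {"gripper": -1, "delta_pos": [0.42, -0.34, 0], "rot": [0, 0, 0]}, {"gripper": -1, "delta_pos": [0.486, -0.394, 0.05], "rot": [0, 0, 0]}, {"gripper": -1, "delta_pos": [0.486, -0.394, 0.18], "rot": [0, 0, 0]}, {"gripper": -1, "delta_pos": [0.486, -0.394, 0.32], "rot": [0, 0, 0]}, {"gripper": -1, "delta_pos": [0.486, -0.394, 0.399], "rot": [0, 0, 0]}]'

```text
time_s: 7.7
ee_pos: [0.4975, 0.3478, 0.0663]
ee_rot: [-3.141, 0.006, 0.786]
wrist_force: [-0.7, 1.3, -1.8]
opening: 0.0622
grip_force: 30.0
```

```bash
python3 -c "
from h import *
plan((.4996,.3498,.043),-45)
s=telemetry.sense();print(s['ee_pos'])
c=capture('wrist'); save(c,'w3')
print(proj(c,[[.4996,.3498,.004],[*s['ee_pos'][:2],.13]],s)*1.5)"
```

```text
delta_pos [0.01  0.    0.078] rot [-0.     0.004  0.   ] rows>= 1
[0.49751427 0.34776528 0.06629637]
[[389.48068288 292.92942079]
 [391.2870542  477.14151605]]
```

View pics/w3.png

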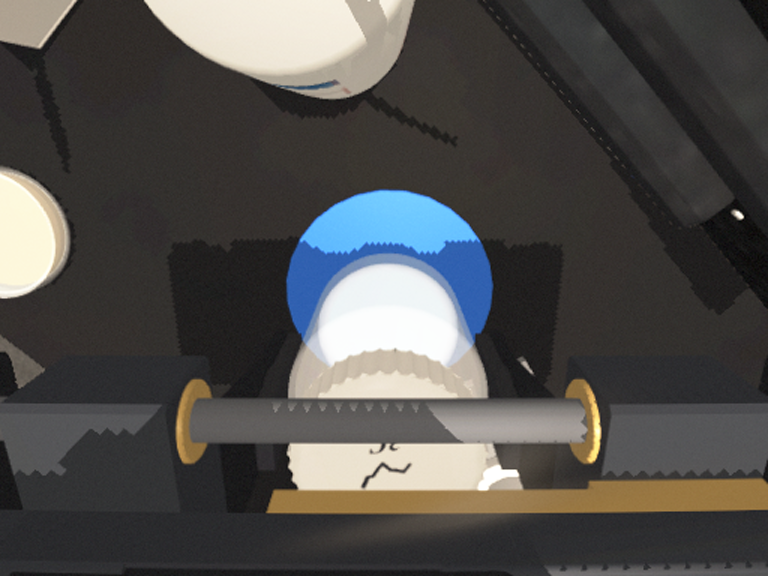

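The mat is centred at (390,290) and the jar sits directly above it. Now lower and release.

Call:
drive_tool --rows '[{"gripper": -1, "delta_pos": [0.01, 0, 0.03], "rot": [0, 0.004, 0]}, {"gripper": -1, "delta_pos": [0.01, 0, 0.06], "rot": [0, 0.004, 0]}, {"gripper": -1, "delta_pos": [0.01, 0, 0.077], "rot": [0, 0.004, 0]}, {"gripper": -1, "delta_pos": [0.01, 0, 0.077], "rot": [0, 0.004, 0]}, {"gripper": -1, "delta_pos": [0.01, 0, 0.077], "rot": [0, 0.004, 0]}]'

```text
time_s: 8.25
ee_pos: [0.5024, 0.3512, 0.0478]
ee_rot: [-3.142, -0.008, 0.785]
wrist_force: [0.6, 0.4, -1.2]
opening: 0.0622
grip_force: 30.0
```

```bash
python3 -c "
from h import *
s=telemetry.sense();print(s['ee_pos'])
plan((.4996,.3498,.043),-45)"
```

```text
[0.50242124 0.35117865 0.0478017 ]
delta_pos [-0.01  -0.003  0.016] rot [-0.    -0.005 -0.   ] rows>= 1
```

Call:
drive_tool --rows '[{"gripper": -1, "delta_pos": [0, 0, 0.008], "rot": [0, 0, 0]}, {"gripper": -1, "delta_pos": [0, 0, 0.014], "rot": [0, 0, 0]}, {"gripper": -1, "delta_pos": [0, 0, 0.014], "rot": [0, 0, 0]}, {"gripper": -1, "delta_pos": [0, 0, 0.014], "rot": [0, 0, 0]}]'

```text
time_s: 8.65
ee_pos: [0.5019, 0.351, 0.0428]
ee_rot: [-3.142, -0.006, 0.785]
wrist_force: [-0.4, -0.6, -0.0]
opening: 0.0622
grip_force: 30.0
```

Call:
drive_tool --rows '[{"gripper": 0.6, "delta_pos": [0, 0, 0], "rot": [0, 0, 0]}, {"gripper": 1, "delta_pos": [0, 0, 0], "rot": [0, 0, 0]}, {"gripper": 1, "delta_pos": [0, 0, 0], "rot": [0, 0, 0]}, {"gripper": 1, "delta_pos": [0, 0, 0], "rot": [0, 0, 0]}, {"gripper": 1, "delta_pos": [0, 0, 0], "rot": [0, 0, 0]}, {"gripper": 1, "delta_pos": [0, 0, 0], "rot": [0, 0, 0]}]'

```text
time_s: 9.25
ee_pos: [0.502, 0.351, 0.0428]
ee_rot: [-3.142, -0.006, 0.785]
wrist_force: [-0.4, 0.1, -0.5]
opening: 0.0864
grip_force: 0.0
```

Call:
drive_tool --rows '[{"gripper": 1, "delta_pos": [0, 0, -0.1], "rot": [0, 0, 0]}, {"gripper": 1, "delta_pos": [0, 0, -0.25], "rot": [0, 0, 0]}, {"gripper": 1, "delta_pos": [0, 0, -0.4], "rot": [0, 0, 0]}, {"gripper": 1, "delta_pos": [0, 0, -0.55], "rot": [0, 0, 0]}, {"gripper": 1, "delta_pos": [0, 0, -0.6], "rot": [0, 0, 0]}, {"gripper": 1, "delta_pos": [0, 0, -0.6], "rot": [0, 0, 0]}]'

```text
time_s: 9.85
ee_pos: [0.5025, 0.3509, 0.2256]
ee_rot: [3.142, -0.012, 0.785]
wrist_force: [0.1, -0.2, -0.6]
opening: 0.0867
grip_force: 0.0
```

```bash
python3 -c "
from h import *
s=telemetry.sense();print(s['ee_pos'],s['joint_pos'].round(2))
c=capture('scene')
for r in finder.masks_of('jar',c)[:4]: 
  p=np.array(r['at'])*[512,384];print(r['conf'],p,topt(c,p,.055,s).round(3))
for r in finder.landmark_of('jar',c)[:4]: 
  p=np.array(r['at'])*[512,384];print(r['conf'],p,topt(c,p,.004,s).round(3))
plan((.4614,.2114,.2),-108.4+90);plan((.4614,.2114,.2),71.6)"
```

```text
[0.50249448 0.35085946 0.22560822] [-1.06  0.38  0.51  1.72 -0.21  1.08 -1.27]
0.89 [225.4848 213.0048] [0.526 0.146 0.055]
0.72 [297.984  145.3824] [ 0.413 -0.32   0.055]
0.66 [205.7216 256.8192] [0.496 0.349 0.055]
0.44 [280.0128 148.6848] [ 0.477 -0.267  0.055]
0.89 [224.8192 221.1072] [0.53  0.151 0.004]
0.84 [203.8784 260.3136] [0.515 0.342 0.004]
0.63 [298.1888 149.9904] [ 0.417 -0.342  0.004]
0.41 [278.2208 148.4928] [ 0.504 -0.311  0.004]
delta_pos [-0.417  0.235  0.068] rot [ 0.    -0.002 -0.296] rows>= 4
delta_pos [-0.417  0.235  0.068] rot [ 2.000e-03 -1.000e-03 -1.296e+00] rows>= 14
```

The jar stands on the mat at about (0.498, 0.349). Next, go above the carrier with the tool y axis across the travel direction.

Call:
drive_tool --rows '[{"gripper": 0.15, "delta_pos": [-0.1, 0.06, 0], "rot": [0, 0, -0.07]}, {"gripper": 0.15, "delta_pos": [-0.25, 0.14, 0.03], "rot": [0, 0, -0.16]}, {"gripper": 0.15, "delta_pos": [-0.417, 0.235, 0.068], "rot": [0, 0, -0.296]}, {"gripper": 0.15, "delta_pos": [-0.417, 0.235, 0.068], "rot": [0, 0, -0.296]}, {"gripper": 0.15, "delta_pos": [-0.417, 0.235, 0.068], "rot": [0, 0, -0.296]}, {"gripper": 0.15, "delta_pos": [-0.417, 0.235, 0.068], "rot": [0, 0, -0.296]}, {"gripper": 0.15, "delta_pos": [-0.417, 0.235, 0.068], "rot": [0, 0, -0.296]}]'

```text
time_s: 10.7
ee_pos: [0.4628, 0.2135, 0.2012]
ee_rot: [3.139, -0.005, 1.251]
wrist_force: [0.2, -0.7, -0.1]
opening: 0.0506
grip_force: 0.0
```

```bash
cat > fin.py <<'E'
from h import *
import sys
s=telemetry.sense();print(s['ee_pos'],s['opening'])
c=capture('wrist'); save(c,sys.argv[1])
hsv=cv2.cvtColor(c["img"],cv2.COLOR_RGB2HSV)
m=cv2.inRange(hsv,(100,120,60),(125,255,255))
n,l,st,ce=cv2.connectedComponentsWithStats(m)
p=np.load("track.npy"); c0,s0=np.cos(p[2]),np.sin(p[2])
for k in range(1,n):
    if st[k,4]>60:
        w=topt(c,ce[k],.086,s); d=w[:2]-p[:2]; print(st[k],ce[k],w.round(4),"track",(c0*d[0]+s0*d[1]).round(4),(-s0*d[0]+c0*d[1]).round(4))
E
python3 fin.py w4
```

```text
[0.46275154 0.21353522 0.20117204] 0.05061527778775082
[ 201    0  100   76 3129] [250.10131032  43.77372963] [0.4915 0.3221 0.086 ] track -0.0725 0.2205
[248 164  22  33 642] [258.10280374 180.98909657] [0.462 0.213 0.086] track -0.0659 0.1077
```

View pics/w4.png

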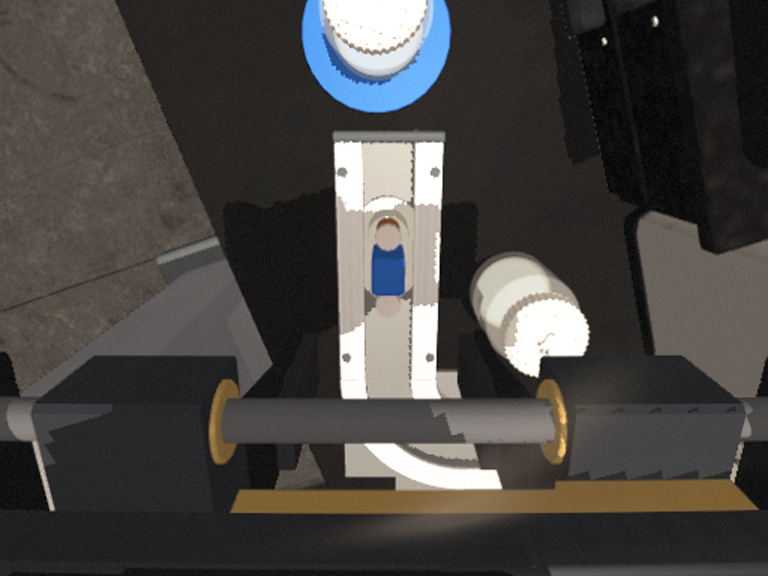

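The jar stands wholly inside the blue mat (lid at (375,20), mat around it). The fin is at (388,270), in the track frame about (-65.5, 105). Next, descend astride the fin and grip it.

```bash
cat >> h.py <<'E'
def tw(x,y):
    p=np.load("track.npy"); c0,s0=np.cos(p[2]),np.sin(p[2]); return p[0]+c0*x-s0*y, p[1]+s0*x+c0*y
def path(ss,z,off=-18.44,prog=True):
    """ss: arc lengths from bend start (negative: first straight); prints numbers for carrier centre there"""
    s=telemetry.sense()
    for a in ss:
        L=.065*np.pi/2
        if a<0: x,y,t=-.065,-a,0
        elif a<L: t=a/.065; x,y=-.065*np.cos(t),-.065*np.sin(t)
        else: x,y,t=a-L,-.065,np.pi/2
        print(round(a,3),end=" "); plan((*tw(x,y),z),off+np.degrees(t),s)
E
python3 -c "
from h import *
path([-.105],.049)"
```

```text
-0.105 delta_pos [-0.014 -0.     0.508] rot [ 0.002 -0.003  0.002] rows>= 4
```

Call:
drive_tool --rows '[{"gripper": 0.15, "delta_pos": [-0.014, 0, 0.16], "rot": [0, 0, 0]}, {"gripper": 0.15, "delta_pos": [-0.014, 0, 0.32], "rot": [0, 0, 0]}, {"gripper": 0.15, "delta_pos": [-0.014, 0, 0.44], "rot": [0, 0, 0]}, {"gripper": 0.15, "delta_pos": [-0.014, 0, 0.5], "rot": [0, 0, 0]}, {"gripper": 0.15, "delta_pos": [-0.014, 0, 0.5], "rot": [0, 0, 0]}, {"gripper": -1, "delta_pos": [-0.014, 0, 0.5], "rot": [0, 0, 0]}, {"gripper": -1, "delta_pos": [-0.014, 0, 0.5], "rot": [0, 0, 0]}, {"gripper": -1, "delta_pos": [-0.014, 0, 0.5], "rot": [0, 0, 0]}]'

```text
time_s: 11.55
ee_pos: [0.463, 0.2093, 0.053]
ee_rot: [3.137, -0.008, 1.25]
wrist_force: [-0.1, -0.2, -1.2]
opening: 0.0335
grip_force: 0.0
```

Call:
drive_tool --rows '[{"gripper": -1, "delta_pos": [0, 0, 0], "rot": [0, 0, 0]}, {"gripper": -1, "delta_pos": [0, 0, 0], "rot": [0, 0, 0]}, {"gripper": -1, "delta_pos": [0, 0, 0], "rot": [0, 0, 0]}]'

```text
time_s: 11.85
ee_pos: [0.4624, 0.2089, 0.0524]
ee_rot: [3.138, -0.007, 1.25]
wrist_force: [-0.8, 0.2, 4.4]
opening: 0.0199
grip_force: 30.0
```

```bash
python3 -c "
from h import *
s=telemetry.sense();path([-.09,-.07,-.05,-.03,-.015,0],s['ee_pos'][2])"
```

```text
-0.09 delta_pos [-0.046 -0.002 -0.   ] rot [ 0.002 -0.004  0.001] rows>= 1
-0.07 delta_pos [-0.113 -0.003 -0.001] rot [ 0.002 -0.004  0.001] rows>= 1
-0.05 delta_pos [-0.18  -0.003 -0.001] rot [ 0.002 -0.004  0.001] rows>= 2
-0.03 delta_pos [-0.246 -0.003 -0.002] rot [ 0.002 -0.004  0.001] rows>= 2
-0.015 delta_pos [-0.296 -0.003 -0.002] rot [ 0.002 -0.004  0.001] rows>= 2
0 delta_pos [-0.346 -0.003 -0.002] rot [ 0.002 -0.004  0.001] rows>= 3
```

Call:
drive_tool --rows '[{"gripper": -1, "delta_pos": [-0.03, -0.001, 0], "rot": [0, 0, 0]}, {"gripper": -1, "delta_pos": [-0.08, -0.002, -0.001], "rot": [0, 0, 0]}, {"gripper": -1, "delta_pos": [-0.13, -0.002, -0.001], "rot": [0, 0, 0]}, {"gripper": -1, "delta_pos": [-0.18, -0.003, -0.001], "rot": [0, 0, 0]}, {"gripper": -1, "delta_pos": [-0.23, -0.003, -0.002], "rot": [0, 0, 0]}, {"gripper": -1, "delta_pos": [-0.28, -0.003, -0.002], "rot": [0, 0, 0]}, {"gripper": -1, "delta_pos": [-0.32, -0.003, -0.002], "rot": [0, 0, 0]}, {"gripper": -1, "delta_pos": [-0.34, -0.003, -0.002], "rot": [0, 0, 0]}]'

```text
time_s: 12.65
ee_pos: [0.429, 0.1104, 0.0523]
ee_rot: [3.138, -0.007, 1.248]
wrist_force: [0.5, 1.9, 7.1]
opening: 0.0195
grip_force: 30.0
```

```bash
python3 -c "
from h import *
s=telemetry.sense();print(s['ee_pos'],tw(-.065,0));path([0,.007,.014,.021,.028,.035,.042,.049],.0525)"
```

```text
[0.42900898 0.1104415  0.05233708] (np.float64(0.42880528969818754), np.float64(0.11056075650775211))
0 delta_pos [ 0.    -0.001 -0.001] rot [ 0.002 -0.004 -0.001] rows>= 1
0.007 delta_pos [-0.023  0.001 -0.001] rot [ 0.003 -0.004 -0.069] rows>= 1
0.014 delta_pos [-0.046  0.004 -0.001] rot [ 0.003 -0.004 -0.138] rows>= 2
0.021 delta_pos [-0.069  0.011 -0.001] rot [ 0.003 -0.004 -0.207] rows>= 3
0.028 delta_pos [-0.09   0.019 -0.001] rot [ 0.003 -0.004 -0.275] rows>= 3
0.035 delta_pos [-0.111  0.03  -0.001] rot [ 0.004 -0.004 -0.344] rows>= 4
0.042 delta_pos [-0.13   0.043 -0.001] rot [ 0.004 -0.003 -0.412] rows>= 5
0.049 delta_pos [-0.148  0.058 -0.001] rot [ 0.004 -0.003 -0.481] rows>= 6
```

The carrier is at the bend start and the forces are small. The carrier's long foot needs a smaller centre radius (about 62) in the bend, so I'll refine the path using end circles on the centreline.

```bash
cat >> h.py <<'E'
def cl(a):
    L=.065*np.pi/2
    if a<0: return np.array([-.065,-a])
    if a<L: return .065*np.array([-np.cos(a/.065),-np.sin(a/.065)])
    return np.array([a-L,-.065])
def path2(ss,z,off=-18.44):
    s=telemetry.sense()
    for a in ss:
        f,b=cl(a+.0265),cl(a-.0265); q=.55*(f+b)/2+.45*cl(a); d=f-b
        t=np.degrees(np.arctan2(d[1],d[0]))+90
        print(round(a,3),end=" "); plan((*tw(*q),z),off+t,s)
E
python3 -c "
from h import *
path2([0,.004,.010,.016,.022,.029,.036,.043,.05],.0525)"
```

```text
0 delta_pos [ 0.001  0.004 -0.001] rot [ 0.003 -0.004 -0.066] rows>= 1
0.004 delta_pos [-0.012  0.006 -0.001] rot [ 0.003 -0.004 -0.087] rows>= 1
0.01 delta_pos [-0.031  0.01  -0.001] rot [ 0.003 -0.004 -0.124] rows>= 2
0.016 delta_pos [-0.05   0.015 -0.001] rot [ 0.003 -0.004 -0.168] rows>= 2
0.022 delta_pos [-0.068  0.021 -0.001] rot [ 0.003 -0.004 -0.218] rows>= 3
0.029 delta_pos [-0.089  0.029 -0.001] rot [ 0.003 -0.004 -0.285] rows>= 3
0.036 delta_pos [-0.109  0.04  -0.001] rot [ 0.004 -0.004 -0.354] rows>= 4
0.043 delta_pos [-0.127  0.053 -0.001] rot [ 0.004 -0.003 -0.422] rows>= 5
0.05 delta_pos [-0.144  0.067 -0.001] rot [ 0.004 -0.003 -0.491] rows>= 6
```

Call:
drive_tool --rows '[{"gripper": -1, "delta_pos": [0, 0.004, 0], "rot": [0, 0, -0.05]}, {"gripper": -1, "delta_pos": [-0.012, 0.006, 0], "rot": [0, 0, -0.087]}, {"gripper": -1, "delta_pos": [-0.031, 0.01, 0], "rot": [0, 0, -0.124]}, {"gripper": -1, "delta_pos": [-0.05, 0.015, 0], "rot": [0, 0, -0.168]}, {"gripper": -1, "delta_pos": [-0.068, 0.021, 0], "rot": [0, 0, -0.218]}, {"gripper": -1, "delta_pos": [-0.089, 0.029, 0], "rot": [0, 0, -0.285]}, {"gripper": -1, "delta_pos": [-0.109, 0.04, 0], "rot": [0, 0, -0.354]}, {"gripper": -1, "delta_pos": [-0.109, 0.04, 0], "rot": [0, 0, -0.354]}]'

```text
time_s: 13.45
ee_pos: [0.4303, 0.0756, 0.0523]
ee_rot: [3.135, -0.003, 1.806]
wrist_force: [-0.1, -1.8, 11.1]
opening: 0.0197
grip_force: 30.0
```

```bash
python3 -c "
from h import *
path2([.036,.043,.05,.057,.064,.071,.078,.085],.0525); print(telemetry.sense()['joint_pos'].round(2))"
```

```text
0.036 delta_pos [ 0.001 -0.001 -0.001] rot [ 0.004 -0.002  0.002] rows>= 1
0.043 delta_pos [-0.021  0.    -0.001] rot [ 0.004 -0.002 -0.067] rows>= 1
0.05 delta_pos [-0.043  0.004 -0.001] rot [ 0.004 -0.002 -0.135] rows>= 2
0.057 delta_pos [-0.065  0.01  -0.001] rot [ 0.005 -0.001 -0.204] rows>= 3
0.064 delta_pos [-0.086  0.018 -0.001] rot [ 0.005 -0.001 -0.272] rows>= 3
0.071 delta_pos [-0.105  0.028 -0.001] rot [ 0.005 -0.001 -0.341] rows>= 4
0.078 delta_pos [-0.124  0.041 -0.001] rot [ 0.005 -0.001 -0.409] rows>= 5
0.085 delta_pos [-0.142  0.055 -0.001] rot [ 0.005 -0.    -0.47 ] rows>= 5
[-0.48  0.34  0.26  2.25 -0.17  0.56  0.14]
```

Call:
drive_tool --rows '[{"gripper": -1, "delta_pos": [-0.021, 0, -0.002], "rot": [0, 0, -0.067]}, {"gripper": -1, "delta_pos": [-0.043, 0.004, -0.003], "rot": [0, 0, -0.135]}, {"gripper": -1, "delta_pos": [-0.065, 0.01, -0.003], "rot": [0, 0, -0.204]}, {"gripper": -1, "delta_pos": [-0.086, 0.018, -0.003], "rot": [0, 0, -0.272]}, {"gripper": -1, "delta_pos": [-0.105, 0.028, -0.003], "rot": [0, 0, -0.341]}, {"gripper": -1, "delta_pos": [-0.124, 0.041, -0.003], "rot": [0, 0, -0.409]}, {"gripper": -1, "delta_pos": [-0.142, 0.055, -0.003], "rot": [0, 0, -0.47]}, {"gripper": -1, "delta_pos": [-0.142, 0.055, -0.003], "rot": [0, 0, -0.47]}]'

```text
time_s: 14.25
ee_pos: [0.4557, 0.0377, 0.0524]
ee_rot: [3.136, 0.001, 2.543]
wrist_force: [0.5, -1.7, 5.6]
opening: 0.0197
grip_force: 30.0
```

```bash
python3 -c "
from h import *
path2([.085,.09,.095,.1,.108,.116,.124,.132,.137,.139],.0525); print(telemetry.sense()['joint_pos'].round(2))"
```

```text
0.085 delta_pos [-0.001  0.002 -0.   ] rot [ 0.003  0.001 -0.001] rows>= 1
0.09 delta_pos [-0.017  0.002 -0.   ] rot [ 0.003  0.001 -0.039] rows>= 1
0.095 delta_pos [-0.033  0.003 -0.   ] rot [ 0.003  0.001 -0.072] rows>= 1
0.1 delta_pos [-0.049  0.005 -0.   ] rot [ 0.003  0.001 -0.101] rows>= 2
0.108 delta_pos [-0.075  0.009 -0.   ] rot [ 0.003  0.001 -0.137] rows>= 2
0.116 delta_pos [-0.101  0.015 -0.   ] rot [ 0.003  0.001 -0.162] rows>= 2
0.124 delta_pos [-0.127  0.021  0.   ] rot [ 0.003  0.001 -0.174] rows>= 2
0.132 delta_pos [-0.153  0.028  0.   ] rot [ 0.003  0.001 -0.176] rows>= 2
0.137 delta_pos [-0.169  0.033  0.   ] rot [ 0.003  0.001 -0.176] rows>= 2
0.139 delta_pos [-0.175  0.035  0.   ] rot [ 0.003  0.001 -0.176] rows>= 2
[-0.24  0.36  0.08  2.2  -0.05  0.58  0.85]
```

Call:
drive_tool --rows '[{"gripper": -1, "delta_pos": [-0.017, 0.002, 0], "rot": [0, 0, -0.039]}, {"gripper": -1, "delta_pos": [-0.033, 0.003, 0], "rot": [0, 0, -0.072]}, {"gripper": -1, "delta_pos": [-0.049, 0.005, 0], "rot": [0, 0, -0.101]}, {"gripper": -1, "delta_pos": [-0.075, 0.009, 0], "rot": [0, 0, -0.137]}, {"gripper": -1, "delta_pos": [-0.101, 0.015, 0], "rot": [0, 0, -0.162]}, {"gripper": -1, "delta_pos": [-0.127, 0.021, 0], "rot": [0, 0, -0.174]}, {"gripper": -1, "delta_pos": [-0.153, 0.028, 0], "rot": [0, 0, -0.176]}, {"gripper": -1, "delta_pos": [-0.163, 0.031, 0], "rot": [0, 0, -0.176]}]'

```text
time_s: 15.05
ee_pos: [0.5008, 0.0189, 0.0523]
ee_rot: [3.137, 0.001, 2.818]
wrist_force: [-1.6, 0.3, 6.6]
opening: 0.0199
grip_force: 30.0
```

Call:
drive_tool --rows '[{"gripper": -1, "delta_pos": [-0.008, 0, 0], "rot": [0, 0, 0]}, {"gripper": -1, "delta_pos": [-0.016, 0, 0], "rot": [0, 0, 0]}, {"gripper": -1, "delta_pos": [-0.022, 0, 0], "rot": [0, 0, 0]}, {"gripper": -1, "delta_pos": [-0.022, 0, 0], "rot": [0, 0, 0]}]'

```text
time_s: 15.45
ee_pos: [0.5039, 0.0181, 0.0524]
ee_rot: [3.138, -0.005, 2.82]
wrist_force: [-7.1, 2.7, 13.2]
opening: 0.0195
grip_force: 30.0
```

```bash
python3 -c "
from h import *
path2([.137,.14],.0525); s=telemetry.sense(); print(s['joint_pos'].round(2),s['ee_pos'],s['wrist_force'],tw(.035,-.065))"
```

```text
0.137 delta_pos [ 0.002 -0.003 -0.   ] rot [ 0.002 -0.003 -0.   ] rows>= 1
0.14 delta_pos [-0.008 -0.003 -0.   ] rot [ 0.002 -0.003 -0.   ] rows>= 1
[-0.12  0.42  0.01  2.09 -0.02  0.64  1.15] [0.50391892 0.01808292 0.05236575] [-7.10946575  2.6967239  13.1948086 ] (np.float64(0.5031141446035163), np.float64(0.017269845467829267))
```

It is home (-7 N reaction, within 1 mm of the expected position). Release and lift.

Call:
drive_tool --rows '[{"gripper": 0, "delta_pos": [0, 0, 0], "rot": [0, 0, 0]}, {"gripper": 0, "delta_pos": [0, 0, 0], "rot": [0, 0, 0]}, {"gripper": 0, "delta_pos": [0, 0, 0], "rot": [0, 0, 0]}, {"gripper": 0, "delta_pos": [0, 0, -0.08], "rot": [0, 0, 0]}, {"gripper": 0, "delta_pos": [0, 0, -0.2], "rot": [0, 0, 0]}, {"gripper": 0, "delta_pos": [0, 0, -0.35], "rot": [0, 0, 0]}, {"gripper": 0, "delta_pos": [0, 0, -0.5], "rot": [0, 0, 0]}, {"gripper": 0, "delta_pos": [0, 0, -0.5], "rot": [0, 0, 0]}]'

```text
time_s: 16.25
ee_pos: [0.5113, 0.0172, 0.2084]
ee_rot: [3.131, 0.014, 2.82]
wrist_force: [0.8, -0.1, 0.5]
opening: 0.0433
grip_force: 0.0
```

```bash
python3 fin.py w5; python3 - <<'E'
from h import *
for n in ("wrist","top","scene"):
    s=telemetry.sense(); c=capture(n); hsv=cv2.cvtColor(c["img"],cv2.COLOR_RGB2HSV)
    m=cv2.inRange(hsv,(0,150,90),(6,255,255))|cv2.inRange(hsv,(174,150,90),(180,255,255))
    k,l,st,ce=cv2.connectedComponentsWithStats(m)
    for j in range(1,k):
        if st[j,4]>15: print(n,st[j],topt(c,ce[j],.078,s).round(4))
plan((.436,-.05,.19),56)
E
```

```text
[0.51127498 0.01721076 0.20836917] 0.04331225646658326
[506  51   6  36 125] [509.336  71.4  ] [0.4925 0.2477 0.086 ] track -0.048 0.1502
[245 147  21  32 621] [255.         163.30434783] [0.5002 0.0199 0.086 ] track 0.0314 -0.0635
wrist [ 143   89   34   68 1160] [ 0.4365 -0.0502  0.078 ]
top [ 69 124   7  10  49] [0.8238 0.7306 0.078 ]
top [127 169  10  10  68] [0.5954 0.4742 0.078 ]
scene [263 177  11  14  75] [ 0.4338 -0.0471  0.078 ]
scene [164 252  12  12  90] [0.602  0.4188 0.078 ]
scene [ 63 288  13  13 115] [0.8264 0.6816 0.078 ]
scene [ 75 366   8   6  30] [0.6361 0.8521 0.078 ]
delta_pos [ 0.152 -0.286  0.036] rot [ 0.003 -0.     0.173] rows>= 2
```

Call:
drive_tool --rows '[{"gripper": 0, "delta_pos": [0.08, -0.14, 0.02], "rot": [0, 0, 0.08]}, {"gripper": 0, "delta_pos": [0.152, -0.286, 0.036], "rot": [0, 0, 0.173]}, {"gripper": 0, "delta_pos": [0.152, -0.286, 0.036], "rot": [0, 0, 0.173]}, {"gripper": 0, "delta_pos": [0.152, -0.286, 0.036], "rot": [0, 0, 0.173]}, {"gripper": 0, "delta_pos": [0.152, -0.286, 0.036], "rot": [0, 0, 0.173]}, {"gripper": 0, "delta_pos": [0.152, -0.286, 0.036], "rot": [0, 0, 0.173]}]'

```text
time_s: 17.05
ee_pos: [0.4377, -0.049, 0.1907]
ee_rot: [3.136, 0.001, 2.551]
wrist_force: [0.1, 0.9, -0.2]
opening: 0.0433
grip_force: 0.0
```

```bash
python3 - <<'E'
from h import *
s=telemetry.sense(); c=capture("wrist"); save(c,"w6")
hsv=cv2.cvtColor(c["img"],cv2.COLOR_RGB2HSV)
m=cv2.inRange(hsv,(0,150,60),(6,255,255))|cv2.inRange(hsv,(174,150,60),(180,255,255))
k,l,st,ce=cv2.connectedComponentsWithStats(m)
for j in range(1,k):
    if st[j,4]>40: print(st[j],topt(c,ce[j],.078,s).round(4))
a=np.radians(146.05); d=np.array([np.cos(a),np.sin(a)]); K0=np.array([.4377,-.0526])
print(proj(c,[[*(K0+t*d),.0805] for t in(-.03,0,.03)],s)*1.5)
plan((.4375,-.052,.052),56)
E
```

```text
[ 245  144   19   71 1154] [ 0.4357 -0.0509  0.078 ]
[[380.46669521 323.16550184]
 [380.37714879 275.26713688]
 [380.28565307 224.31297328]]
delta_pos [-0.005 -0.011  0.462] rot [0.004 0.    0.002] rows>= 3
```

View pics/w6.png

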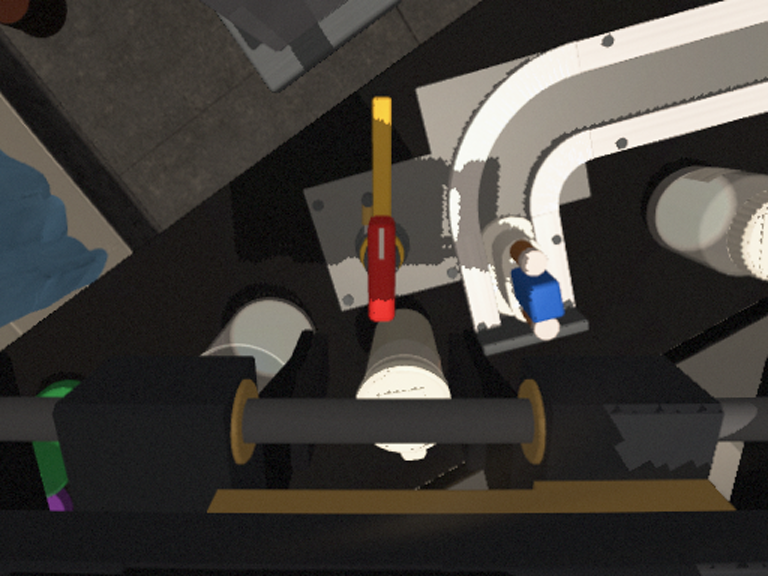

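The knob is at displayed (382,270), matching the prediction, and lies in line with the yellow arm. The carrier is against the dock stop. Descend and grip.

Call:
drive_tool --rows '[{"gripper": 0, "delta_pos": [-0.005, -0.011, 0.15], "rot": [0, 0, 0]}, {"gripper": 0, "delta_pos": [-0.005, -0.011, 0.3], "rot": [0, 0, 0]}, {"gripper": 0, "delta_pos": [-0.005, -0.011, 0.42], "rot": [0, 0, 0]}, {"gripper": 0, "delta_pos": [-0.005, -0.011, 0.45], "rot": [0, 0, 0]}, {"gripper": -1, "delta_pos": [-0.005, -0.011, 0.45], "rot": [0, 0, 0]}, {"gripper": -1, "delta_pos": [-0.005, -0.011, 0.45], "rot": [0, 0, 0]}, {"gripper": -1, "delta_pos": [-0.005, -0.011, 0.45], "rot": [0, 0, 0]}, {"gripper": -1, "delta_pos": [-0.005, -0.011, 0.45], "rot": [0, 0, 0]}]'

```text
time_s: 17.9
ee_pos: [0.4382, -0.0528, 0.0575]
ee_rot: [3.133, 0.004, 2.549]
wrist_force: [-0.2, 0.6, -0.5]
opening: 0.0194
grip_force: 0.0
```

Call:
drive_tool --rows '[{"gripper": -1, "delta_pos": [0, 0, 0], "rot": [0, 0, 0]}, {"gripper": -1, "delta_pos": [0, 0, 0], "rot": [0, 0, 0]}]'

```text
time_s: 18.1
ee_pos: [0.438, -0.0529, 0.0572]
ee_rot: [3.134, 0.003, 2.549]
wrist_force: [-0.4, 0.6, 7.5]
opening: 0.0157
grip_force: 30.0
```

Call:
drive_tool --rows '[{"gripper": -1, "delta_pos": [0, 0, 0], "rot": [0, 0, 0.06]}, {"gripper": -1, "delta_pos": [0, 0, 0], "rot": [0, 0, 0.14]}, {"gripper": -1, "delta_pos": [0, 0, 0], "rot": [0, 0, 0.22]}, {"gripper": -1, "delta_pos": [0, 0, 0], "rot": [0, 0, 0.3]}, {"gripper": -1, "delta_pos": [0, 0, 0], "rot": [0, 0, 0.38]}, {"gripper": -1, "delta_pos": [0, 0, 0], "rot": [0, 0, 0.46]}, {"gripper": -1, "delta_pos": [0, 0, 0], "rot": [0, 0, 0.54]}, {"gripper": -1, "delta_pos": [0, 0, 0], "rot": [0, 0, 0.62]}]'

```text
time_s: 18.9
ee_pos: [0.4381, -0.0528, 0.0572]
ee_rot: [3.135, -0.005, 1.57]
wrist_force: [-0.1, 0.8, 8.2]
opening: 0.016
grip_force: 30.0
```

Call:
drive_tool --rows '[{"gripper": -1, "delta_pos": [0, 0, 0], "rot": [0, 0, 0.07]}, {"gripper": -1, "delta_pos": [0, 0, 0], "rot": [0, 0, 0.14]}, {"gripper": -1, "delta_pos": [0, 0, 0], "rot": [0, 0, 0.2]}, {"gripper": -1, "delta_pos": [0, 0, 0], "rot": [0, 0, 0.2]}, {"gripper": -1, "delta_pos": [0, 0, 0], "rot": [0, 0, 0.2]}]'

```text
time_s: 19.4
ee_pos: [0.4381, -0.0528, 0.0572]
ee_rot: [3.137, -0.007, 1.26]
wrist_force: [-0.3, 1.0, 8.1]
opening: 0.016
grip_force: 30.0
```

Call:
drive_tool --rows '[{"gripper": 0, "delta_pos": [0, 0, 0], "rot": [0, 0, 0]}, {"gripper": 0, "delta_pos": [0, 0, 0], "rot": [0, 0, 0]}, {"gripper": 0, "delta_pos": [0, 0, 0], "rot": [0, 0, 0]}, {"gripper": 0, "delta_pos": [0, 0, -0.1], "rot": [0, 0, 0]}, {"gripper": 0, "delta_pos": [0, 0, -0.25], "rot": [0, 0, 0]}, {"gripper": 0, "delta_pos": [0, 0, -0.4], "rot": [0, 0, 0]}, {"gripper": 0, "delta_pos": [0, 0, -0.55], "rot": [0, 0, 0]}, {"gripper": 0, "delta_pos": [0, 0, -0.6], "rot": [0, 0, 0]}]'

```text
time_s: 20.2
ee_pos: [0.4383, -0.054, 0.2403]
ee_rot: [3.132, -0.009, 1.261]
wrist_force: [0.4, 0.8, 1.0]
opening: 0.0437
grip_force: 0.0
```

```bash
python3 fin.py w7; python3 -c "
from h import *
s=telemetry.sense(); c=capture('scene')
for q,z in (('jar',.004),('latch_tip',.0295)):
  for r in finder.landmark_of(q,c)[:3]:
    p=np.array(r['at'])*[512,384];print(q,r['conf'],topt(c,p,z,s).round(3))
print(tw(-.005,-.052))"
```

```text
[ 0.43829584 -0.05399476  0.24026551] 0.04370249381861019
[285  66  29  22 578] [298.74221453  76.28200692] [0.5019 0.0193 0.086 ] track 0.0333 -0.0634
jar 0.89 [0.498 0.34  0.004]
jar 0.66 [ 0.419 -0.336  0.004]
jar 0.61 [ 0.455 -0.428  0.004]
latch_tip 0.67 [0.46  0.044 0.03 ]
latch_tip 0.5 [0.465 0.039 0.03 ]
latch_tip 0.49 [0.489 0.361 0.03 ]
(np.float64(0.46927902429643603), np.float64(0.042253532821888935))
```

View pics/w7.png

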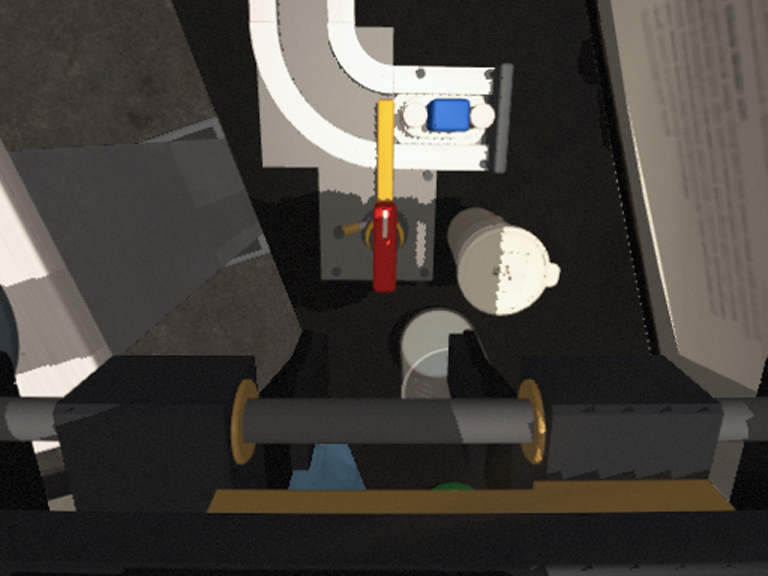

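The yellow arm at (386,150) lies shut across the slot behind the carrier (fin at (450,115)). The carrier is against the dock stop, the jar is on the mat, and the arm is clear.

```bash
python3 -c "
from station import order
print(order.close_job())"
```

```text
the job is handed in; nothing more can be done
None
```

I handed the job in at about 20 s: the jar stands upright on the blue mat, the carrier is home against the dock stop, and the latch is shut behind it; the hand-in returned no score.

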